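# Draw the filter plate from under its flap and hold it to the light

### The job

Lift the filter module's cover flap by its bar handle until it stands open, at least upright. Draw out the filter plate beneath (the one with the wide loop grip; leave the blank plate with the narrow stub in its slot) and hold it up to the viewing light: upright, before the middle of the lit face, square to it (either face), about 8 cm away. Finish still holding it there with the flap left open, without touching the light or moving the other things.

Things in the scene. Friction and masses are not known exactly. Their poses are not given: they have to be found in the camera images.
- module: Filter module: white and grey box fixed to the counter, 160 (x) x 160 (y) x 104 mm high under its flap. Origin: centre of its underside; x points to the hinge side (roughly to the robot's left), z up. Inside a 6 mm thick rim (top at z 104) lies a level deck at z = 68 mm, 148 x 148 mm, with two slots 14 (x) x 56 (y) mm at x = -10, y = +34 and -34 mm, floor at z = 12 mm. One slot holds the filter plate, the other the blank plate; either may be in either slot.
- flap_hinge (a point): Hinge axis of the flap, middle of its length: on the module at x = +80, y = 0, z = 106.5 mm; the axis runs along the module's y.
- flap (a joint): Angle of the cover flap (160 x 160 x 5 mm, opaque, 0.15 kg): 0 shut (level), 1.57 upright, 1.9 leaning back against its stop. It starts shut or nearly so. The hinge is stiff: the flap stays at any angle where it is left; lifting at the bar takes about 2 N. It opens upward, its front edge (-x side of the module) going up and back towards +x.
- flap_bar (a point): Middle of the bar handle on the flap: a round steel bar 8 mm thick along the module's y, on two posts 80 mm apart. From the hinge axis, with the flap shut, it lies 145 mm towards -x and 36.5 mm up (bar centre 34 mm above the flap's top face, 15 mm in from its front edge); it turns with the flap. It can be pinched from above and turns between the fingers as the flap swings.
- filter_mid (a point): Centre of the filter plate, half-way up (43.5 mm above its lower edge). Loose, about 60 g, plain grey plastic, x through its thickness, z up. Slatted frame 10 (x) x 52 (y) x 55 mm high, and on top of it a wide loop grip 10 (x) x 38 (y) mm that stands 32 mm higher (87 mm in all). In the slot its axes are parallel to the module's, its lower edge is on the slot floor, the frame is flush with the deck, and only the grip stands above the deck (z = 67 to 99 mm).
- blank_mid (a point): Centre of the blank plate, half-way up (36.5 mm above its lower edge): solid grey plate 10 (x) x 52 (y) x 55 mm with a narrow stub 12 mm wide (y) and 18 mm high on top (73 mm in all), in the other slot. Stays where it is.
- viewer: Viewing light: black upright panel 150 mm wide (y), 18 mm thick, top at 152 mm, on a flat foot, fixed to the counter; its white lit face looks along its own -x. Origin on the counter under the lit face (8 mm in front of it); z up.
- viewer_face (a point): Middle of the viewing light's lit face (126 x 116 mm), 85 mm above the counter; axes as the viewer's: x points into the face, so the space before it is at negative x.
- slide_box: Bystander: small blue box 30 x 78 x 26 mm, origin at the centre of its underside.
- tape_roll: Bystander: tan roll of tape lying flat, diameter 84, 19 mm high, origin at the centre of its underside.
- timer: Bystander: round bench timer, diameter 66, 49 mm high, origin at the centre of its underside.
- filter: The filter plate's body, the same thing as filter_mid; origin at the centre of its lower edge, axes as there.

How it is judged (in metres and radians):
On the way, in this order (a step that is already met when the one before it is completed fails the run):
1. the flap stands open, at least about upright (value of joint flap above 1.4 rad), for 0.2 s.
2. the filter plate is drawn out of its slot in the fingers (z of filter_mid in the frame of module above 0.125 m and contact force between the fingers and filter above 0.5 N and value of joint flap above 1.3 rad), for 0.1 s.
At the end, for the whole second after the job is handed in: Flap open over 1.3 rad; filter plate held still in the fingers, clear of the module, centre 40-130 mm before the lit face, within 30 mm sideways, 25 mm below to 45 mm above its middle, upright and parallel to it within 0.2 rad; blank plate within 12 mm of its start (value of joint flap above 1.3 rad and contact force between the fingers and filter above 0.5 N and contact force between module and filter below 0.1 N and x of filter_mid in the frame of viewer_face between -0.13 and -0.04 m and y of filter_mid in the frame of viewer_face between -0.03 and 0.03 m and z of filter_mid in the frame of viewer_face between -0.025 and 0.045 m and angle between the x axis of filter_mid and the x axis of viewer_face, either way round below 0.2 rad and angle between filter_mid's own z axis and vertical below 0.2 rad and linear speed of filter below 0.03 m/s and distance of blank_mid from where it was at the start of the episode below 0.012 m); the arm keeps its last pose, push and grip.
It fails at once if the blank plate is drawn out (distance of blank_mid from where it was at the start of the episode above 0.015 m).
It fails at once if the viewing light is touched (contact force between viewer and anything else above 1 N).
It fails at once if the slide box is moved (distance of slide_box from where it was at the start of the episode above 0.02 m).
It fails at once if the tape roll is moved (distance of tape_roll from where it was at the start of the episode above 0.02 m).
It fails at once if the timer is moved (distance of timer from where it was at the start of the episode above 0.02 m).
It also fails if it takes over 61 s, if anything falls off the work surface, if the arm or the gripper's body presses on something with over 40 N, if the wrist force passes 120 N, or if a joint passes its speed limit or range.

### The arm

A 6-joint arm with a two-finger parallel gripper is mounted at the origin on a cart in front of the work surface, level with it; the furniture and walls round the work are solid. World frame = base frame: x ahead of the robot, y to its left, z up, the work surface at z = 0. Lengths are in m, angles in degrees, forces in N, time in s.
With the tool pointing down it reaches from about 0.25 to 0.725 m from the base axis. Payload 9.7 kg.
Tool frame: the origin (TCP) lies between the finger pads; the fingertips stand 11 mm ahead of it and the grasp point (between the pads) lies 8 mm behind it; y points along the fingers, x is the direction in which the jaws open and shut, and the axes are right-handed (so a half turn about y gives the same grasp; the last joint's range is limited). The gripper opens to 85 mm and grips with 20 to 120 N. Pads are 22 mm wide; open, the fingers measure 114 mm over their backs; the gripper's body (76 mm by 85 mm) begins 54 mm behind the grasp point. The pads swing forward as they close: fully open they stand 13 mm farther back than shut.
Start: joints at [-69.958, 4.979, 10.078, 95.1, 0, 90], TCP at [0.188, -0.517, 0.242] pointing down, gripper open.
Joint ranges: [-179.16, 179.16], [-48.56, 103.87], [-65.8, 70.77], [-126.05, 130.52], [-82.76, 87.17], [-180, 180]. Speed limits (degrees/s): [127.2, 127.2, 147.25, 180, 180, 180].

### API

Orientations are given as [roll, pitch, yaw] about the fixed x, y, z axes, in that order (R = Rz(yaw) Ry(pitch) Rx(roll)).
In Python, from workcell import bot, vision gives the robot as it stands. The module is installed in compiled form; this text tells all that it offers.
- The arm moves only by the shell command python3 -m crank 'ROWS' [OPENING] [FORCE]. ROWS is text: rows parted by semicolons, each of 6 numbers parted by spaces: the shift along the tool's x, y, z in m, then the turn, a rotation vector about the tool's x, y, z in rad. A call has 1 to 8 rows; each row is the pose to reach, as a shift and turn from the pose commanded when the call began, along the tool's axes at that moment; what a row does not reach only later rows make up. A row lasts 1/10 s, in which the tool goes at most 50 mm and 8.59 degrees, less where a joint would pass 70% of its speed; a pose out of reach is approached as far as the arm can. A call with a gripper value outside its range is refused whole. OPENING is the gripper's target within -1 to 1 (shut at 1, half-way at 0, fully open at -1), set as the call begins (- or left out, the last holds). The fingers move at their own pace and stop on an object; FORCE is the grip in N (left out, the last holds). Time passes only in rows, so rows that repeat a pose let the fingers close. It gives the time, the measured TCP pose, the force and the opening at its end, in the units of the state.
- bot.get_obs(): the state, without advancing time (a new reading comes with each control period).
- vision.camera(name): name is "scene" or "side" or "wrist"; returns the picture (480x640x3 uint8, red, green, blue); there is no depth.
- vision.get_calibration(name): a dict with "fx", "fy", "cx", "cy" (pixels), "rvec" (rotation vector, rad) and "tvec" (3), from world to camera coordinates, as OpenCV has them. Camera axes: x right, y down, z forward; pixel columns grow to the right and rows downward; lengths in m; the calibration is good to about 2 mm. A picture is of the moment at which its call begins: read the wrist's pose just before it. get_calibration takes no time and is no camera call; for the wrist camera it gives the pose at the moment of the call.
- bot.job_done(): hands the job in, once; it reports no verdict.
The state is a dict: "time": time; "q": joint angles; "qd": joint speeds; "joint_efforts": joint torques, N m; "ee_pos": TCP position; "tcp_rot": TCP orientation; "wrist_force": force on the tool from outside, world axes, zero at the start; "torque": the same for the moment, N m; "opening": finger opening in m.
Only numpy, scipy, OpenCV 4.12 (cv2) and the standard library are available. Lean on these libraries where they do the work, as an engineer would, in place of code of your own. Each camera call takes 0.05 s, during which the arm holds its last target. There are 200 camera calls.

## Working session

There is one attempt and no reset: what is moved stays moved. The work goes in short steps, Python scripts to look and compute and a shell command to move; the robot and the scene stay as the last step left them, time stands still between calls to the robot, and variables do not carry over. Pictures are saved under pics/ and viewed, about 8 in all and at most 12, crops included, and the job is handed in when it is done.

```bash
mkdir -p pics; python3 - <<'E'
from workcell import bot, vision
import cv2,numpy as np
o=bot.get_obs();print({k:np.round(v,3).tolist() for k,v in o.items()})
for n in("scene","side"):
    cv2.imwrite(f"pics/{n}0.png",vision.camera(n)[:,:,::-1]);c=vision.get_calibration(n)
    R=cv2.Rodrigues(np.array(c['rvec']))[0];print(n,c,(-R.T@np.array(c['tvec'])).round(3))
E
```

```text
{'time': 0.0, 'q': [-69.961, 5.01, 10.035, 95.099, 0.001, 89.999], 'qd': [0.023, -0.004, -0.017, 0.066, 0.021, -0.037], 'joint_efforts': [-0.001, -52.038, 46.481, 0.016, -0.0, -0.0], 'ee_pos': [0.188, -0.517, 0.242], 'tcp_rot': [-89.999, 0.074, -69.96], 'wrist_force': [-0.262, -0.505, -0.336], 'torque': [0.015, 0.021, -0.007], 'opening': 0.086}
scene {'fx': 610.8695121319737, 'fy': 610.8695121319737, 'cx': 329.6498526740469, 'cy': 233.6206754003613, 'rvec': array([ 2.17011073, -0.4789753 ,  0.24031294]), 'tvec': array([-0.5380331 ,  0.10121776,  1.45534327])} [ 0.022 -1.23   0.951]
side {'fx': 462.6696099615686, 'fy': 462.6696099615686, 'cx': 319.21110369440026, 'cy': 241.12268058472299, 'rvec': array([ 2.30346256, -0.04404119,  0.04253214]), 'tvec': array([-0.49540116, -0.04353345,  1.32558233])} [ 0.434 -1.035  0.863]
```

View pics/scene0.png

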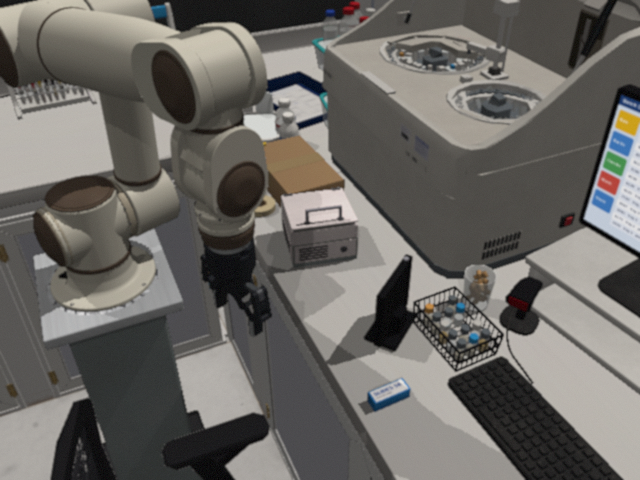

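View pics/side0.png

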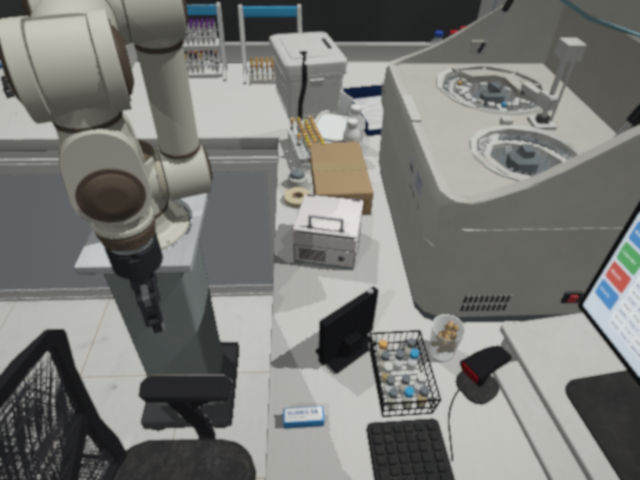

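Scene: the module is near (320,228) with its bar handle at about (322,212), the viewer is at (392,300) and the blue box at (388,393). Side: the module is at (328,230), the viewer at (347,330), the tape roll at (295,197) and the timer at (297,177). Next I'll enlarge the module and viewer from both cameras.

```bash
python3 - <<'E'
import cv2,numpy as np
def t(n,x,y):
    a=cv2.imread(f"pics/{n}0.png")[y:y+75,x:x+100]
    a=cv2.resize(a,(400,300),interpolation=cv2.INTER_CUBIC)
    for k in range(0,100,10):
        L=10 if k%50 else 20
        cv2.line(a,(k*4,0),(k*4,L),(0,0,255),1)
        if k<75: cv2.line(a,(0,k*4),(L,k*4),(0,0,255),1)
    cv2.putText(a,f"{n} {x},{y}",(220,292),0,.5,(0,0,255));return a
cv2.imwrite("pics/crop0.png",np.vstack([np.hstack([t("scene",270,190),t("scene",345,265)]),np.hstack([t("side",280,193),t("side",300,287)])]))
E
```

```text
(no output)
```

View pics/crop0.png

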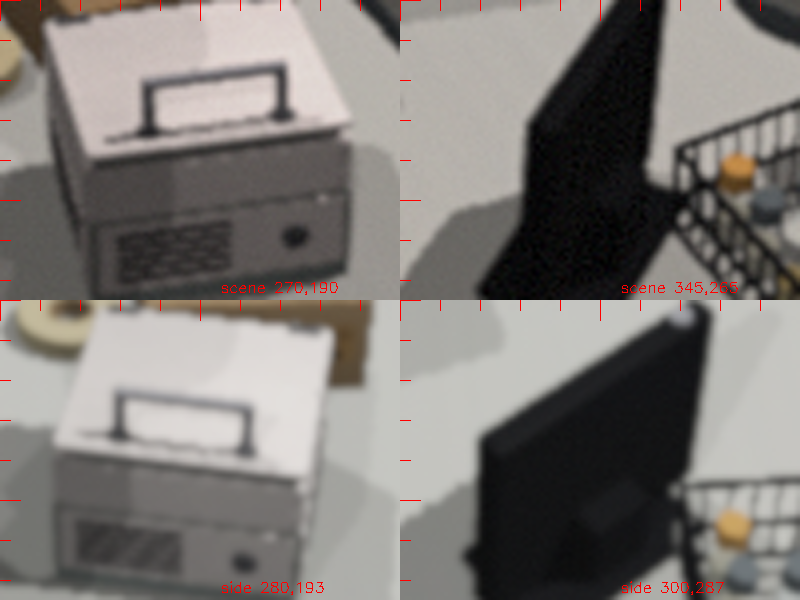

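```bash
cat > h.py <<'E'
from workcell import bot, vision
import cv2,numpy as np
from scipy.optimize import least_squares
from scipy.spatial.transform import Rotation as Ro
def proj(c,P): return cv2.projectPoints(np.array(P,float).reshape(-1,1,3),np.array(c['rvec']),np.array(c['tvec']),np.array([[c['fx'],0,c['cx']],[0,c['fy'],c['cy']],[0,0,1.]]),None)[0][:,0]
def ray(c,uv,z):
    R=cv2.Rodrigues(np.array(c['rvec']))[0];C=-R.T@np.array(c['tvec'])
    d=R.T@np.array([(uv[0]-c['cx'])/c['fx'],(uv[1]-c['cy'])/c['fy'],1]);return C+d*(z-C[2])/d[2]
def pose(p,P): return np.c_[Ro.from_euler('z',p[2]).apply(P)+[p[0],p[1],0]]
def tcp():
    o=bot.get_obs();return np.array(o['ee_pos']),Ro.from_euler('xyz',o['tcp_rot'],degrees=True),o
E
python3 - <<'E'
from h import *
S,D=vision.get_calibration("scene"),vision.get_calibration("side")
def fl(P,a):
    h=np.array([.08,0,.1065]);return Ro.from_euler('y',a).apply(np.array(P)-h)+h
P=[[-.08,.08,.109],[-.08,-.08,.109],[.08,.08,.109],[-.065,.04,.143],[-.065,-.04,.143]]
us=np.array([[293.25,229.5],[358,221.75],[282,196],[306.75,210],[341.25,206.75]])
ud=np.array([[294.25,228.75],[355.75,237.5],[304.25,193.5],[310,216],[342.75,220],[363.75,200.5]])
def f(p):
    W=pose(p,fl(P,p[3]));W2=pose(p,fl(P+[[.08,-.08,.109]],p[3]))
    return np.r_[(proj(S,W)-us).ravel(),(proj(D,W2)-ud).ravel()]
r=least_squares(f,[.45,-.1,1.57,0]);print("module",r.x.round(4),np.degrees(r.x[2:]),r.fun.round(1))
print("bar",pose(r.x,fl([[-.065,0,.143]],r.x[3])))
for n,c,pts in(("scene",S,[(377.5,296),(410,257)]),("side",D,[(320,321.5),(377,292)])):
    A=[ray(c,p,.152) for p in pts];print(n,np.round(A,3),np.linalg.norm(A[1]-A[0]))
for n,uv,z in(("box",(303,416),.013),("tape",(295,197),.01),("timer",(297,177),.045)):print(n,ray(D,uv,z).round(3))
print("box S",ray(S,(389,393),.013))
w=vision.get_calibration("wrist");R=cv2.Rodrigues(np.array(w['rvec']))[0];C=-R.T@np.array(w['tvec'])
p,T,o=tcp();print("cam in tool",T.inv().apply(C-p).round(3),T.inv().apply(R).round(2), (T.inv()*Ro.from_matrix(R.T)).as_matrix().round(2),w['fx'])
E
```

```text
module [ 0.5167 -0.1017  1.3542  0.0503] [77.59006301  2.88201815] [-1.5 -0.5  0.9 -1.4 -0.7 -1.1  0.4  1.  -0.4  0.  -1.3  0.4  1.5 -0.3
  1.1  0.7  0.1  0.5 -0.2  0.4 -0.3  0.5]
bar [[ 0.50321121 -0.16317649  0.15024436]]
scene [[ 0.473 -0.479  0.152]
 [ 0.591 -0.402  0.152]] 0.14110540067219646
side [[ 0.473 -0.478  0.152]
 [ 0.594 -0.406  0.152]] 0.14031400189709484
box [ 0.437 -0.597  0.013]
tape [0.426 0.115 0.01 ]
timer [0.434 0.172 0.045]
box S [ 0.44089741 -0.59643269  0.013     ]
cam in tool [ 0.    -0.131  0.081] [[ 1.    0.   -0.  ]
 [-0.   -0.32 -0.95]
 [-0.    0.95 -0.32]] [[ 1.   -0.   -0.  ]
 [ 0.   -0.32  0.95]
 [-0.   -0.95 -0.32]] 432.62030551587776
```

Module fit: centre (0.517, -0.102), yaw 77.6°, flap about 3° open, residuals near 1 px. The viewer's back top edge measures 141 mm against a true 150 mm, and both cameras agree; the face yaw is about -58°. Before going over the bar I'll work out the shift and test which way joint 6 turns.

```bash
cat >> h.py <<'E'
def go(pos,yaw):
    p,T,o=tcp();tgt=Ro.from_euler('xyz',[-90,0,yaw],degrees=True)
    print("row",T.inv().apply(np.array(pos)-p).round(4),(T.inv()*tgt).as_rotvec().round(3))
E
python3 -c "
from h import *
go([.503,-.163,.24],-102.4);go([.503,-.163,.24],77.6)"
python3 -m crank '0 0 0 0 0.15 0'
python3 -c "
from h import *
print(bot.get_obs()['q'])"
```

```text
row [-0.2243  0.0019  0.4167] [ 0.     0.566 -0.001]
row [-0.2243  0.0019  0.4167] [-2.000e-03 -2.575e+00 -0.000e+00]
time: 0.2
ee_pos: [0.1885, -0.5166, 0.2418]
tcp_rot: [-90.0, 0.1, -78.6]
wrist_force: [0.0, -0.2, -0.0]
opening: 0.0857
[-6.99570462e+01  5.00235217e+00  1.00486878e+01  9.50989498e+01
  1.76241440e-03  9.86346626e+01]
```

```bash
python3 -c "
from h import *
go([.503,-.163,.24],77.6)"
```

```text
row [-0.2844  0.002   0.3783] [-1.000e-03 -2.726e+00 -0.000e+00]
```

```bash
R='-0.284 0.002 0.378 0 -2.726 0'; python3 -m crank '-0.284 0.002 0.378 0 -2.726 0;-0.284 0.002 0.378 0 -2.726 0;-0.284 0.002 0.378 0 -2.726 0;-0.284 0.002 0.378 0 -2.726 0;-0.284 0.002 0.378 0 -2.726 0;-0.284 0.002 0.378 0 -2.726 0;-0.284 0.002 0.378 0 -2.726 0;-0.284 0.002 0.378 0 -2.726 0'; python3 -c "
from h import *
go([.503,-.163,.24],77.6)"
```

```text
time: 1.0
ee_pos: [0.4551, -0.2159, 0.2404]
tcp_rot: [-90.0, 0.0, -9.4]
wrist_force: [0.8, -0.8, -0.9]
opening: 0.0854
row [0.0385 0.0004 0.06  ] [-0.    -1.519 -0.   ]
```

```bash
python3 -m crank '0.038 0 0.06 0 -1.519 0;0.038 0 0.06 0 -1.519 0;0.038 0 0.06 0 -1.519 0;0.038 0 0.06 0 -1.519 0;0.038 0 0.06 0 -1.519 0;0.038 0 0.06 0 -1.519 0;0.038 0 0.06 0 -1.519 0;0.038 0 0.06 0 -1.519 0' >/dev/null; python3 -c "
from h import *
go([.503,-.163,.24],77.6)"
```

```text
row [ 0.0023  0.0002 -0.    ] [-0.001 -0.319 -0.   ]
```

```bash
python3 -m crank '0.001 0 0 0 -0.319 0;0.001 0 0 0 -0.319 0;0.001 0 0 0 -0.319 0;0.001 0 0 0 -0.319 0'; python3 - <<'E'
from h import *
w=vision.get_calibration("wrist");im=vision.camera("wrist")[:,:,::-1].copy()
B=np.array([[.5032,-.1632,.1502]]);print(proj(w,B))
cv2.imwrite("pics/w1.png",im)
E
```

```text
time: 2.2
ee_pos: [0.5023, -0.1642, 0.2404]
tcp_rot: [-90.0, -0.0, 77.0]
wrist_force: [-0.3, -0.0, -0.4]
opening: 0.0854
[[322.08447054 258.64477063]]
```

View pics/w1.png

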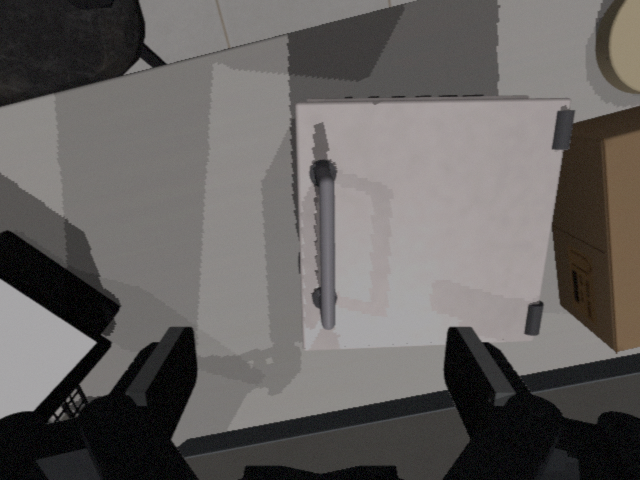

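Wrist view: the bar runs from (323,168) to (328,327), predicted middle (322,259), which agrees well. The flap corners are at (297,103), (571,98), (304,350) and (545,340), and the viewer's lit face is at the lower left. I'll refine the module with these.

```bash
python3 - <<'E'
from h import *
w=vision.get_calibration("wrist");S,D=vision.get_calibration("scene"),vision.get_calibration("side")
def fl(P,a):
    h=np.array([.08,0,.1065]);return Ro.from_euler('y',a).apply(np.array(P)-h)+h
F=[[-.08,.08,.109],[-.08,-.08,.109],[.08,.08,.109],[-.065,.04,.143],[-.065,-.04,.143],[.08,-.08,.109]]
us=np.array([[293.25,229.5],[358,221.75],[282,196],[306.75,210],[341.25,206.75]])
ud=np.array([[294.25,228.75],[355.75,237.5],[304.25,193.5],[310,216],[342.75,220],[363.75,200.5]])
uw=np.array([[297,103],[304,350],[571,98],[323,172],[328,321],[545,340]])
def fw(p): return (proj(w,pose(p,fl(F,p[3])))-uw).ravel()/2
def f(p): return np.r_[fw(p),(proj(S,pose(p,fl(F[:5],p[3])))-us).ravel(),(proj(D,pose(p,fl(F,p[3])))-ud).ravel()]
for g in(fw,f):
    r=least_squares(g,[.5,-.1,1.35,0],loss='soft_l1');print(r.x.round(4),np.degrees(r.x[2:]).round(1),fw(r.x).round(1)*2,"bar",pose(r.x,fl([[-.065,0,.143]],r.x[3])).round(4))
b=pose(r.x,fl([[-.065,0,.143]],r.x[3]))[0];y=np.degrees(r.x[2])
go([b[0],b[1],b[2]-.008+.0],y)
E
```

```text
[ 0.5157 -0.0981  1.3699  0.0257] [78.5  1.5] [-2.6  0.   0.8 -0.6  2.6 -2.6  1.6 11.  -0.4 -1.  -8.   1. ] bar [[ 0.503  -0.1608  0.1467]]
[ 0.5161 -0.0983  1.3651  0.0336] [78.2  1.9] [-2.2  0.   0.   0.4  2.8 -1.2  2.2 11.4 -0.4  0.  -8.8  2. ] bar [[ 0.5031 -0.1607  0.1479]]
row [3.600e-03 1.006e-01 1.000e-04] [-0.    -0.021  0.   ]
```

```bash
python3 -m crank '0.0036 0.05 0 0 -0.021 0;0.0036 0.09 0 0 -0.021 0;0.0036 0.1 0 0 -0.021 0;0.0036 0.1 0 0 -0.021 0' && python3 -m crank '0 0 0 0 0 0;0 0 0 0 0 0;0 0 0 0 0 0;0 0 0 0 0 0;0 0 0 0 0 0;0 0 0 0 0 0;0 0 0 0 0 0;0 0 0 0 0 0' 1 25
```

```text
time: 2.65
ee_pos: [0.5024, -0.1605, 0.1397]
tcp_rot: [-89.8, -0.0, 78.3]
wrist_force: [-0.2, 0.2, 0.1]
opening: 0.0854
time: 3.45
ee_pos: [0.5034, -0.1606, 0.1406]
tcp_rot: [-90.0, -0.0, 78.4]
wrist_force: [2.4, 1.3, -0.1]
opening: 0.0071
```

The opening is 7 mm, so the bar is pinched. Now I'll swing it along the arc (radius 149.5 mm) in steps of about 6°.

```bash
python3 -m crank '0.0051 -0.0148 0 0 0 0;0.0117 -0.029 0 0 0 0;0.0198 -0.0424 0 0 0 0;0.0292 -0.0549 0 0 0 0;0.0398 -0.0663 0 0 0 0;0.0517 -0.0766 0 0 0 0;0.0645 -0.0856 0 0 0 0;0.0782 -0.0932 0 0 0 0'; python3 -m crank '0 0 0 0 0 0;0 0 0 0 0 0'
```

```text
time: 4.25
ee_pos: [0.5196, -0.0839, 0.2344]
tcp_rot: [-90.1, 0.0, 78.4]
wrist_force: [6.5, -1.2, -7.7]
opening: 0.0069
time: 4.45
ee_pos: [0.5197, -0.0838, 0.2345]
tcp_rot: [-90.1, 0.0, 78.5]
wrist_force: [5.8, -0.7, -1.1]
opening: 0.007
```

```bash
python3 -m crank '0.0144 -0.0061 0 0 0 0;0.0293 -0.0107 0 0 0 0;0.0447 -0.0136 0 0 0 0;0.0603 -0.015 0 0 0 0;0.0759 -0.0147 0 0 0 0;0.0915 -0.0128 0 0 0 0;0.1067 -0.0093 0 0 0 0;0.1215 -0.0042 0 0 0 0'; python3 -m crank '0 0 0 0 0 0;0 0 0 0 0 0;0 0 0 0 0 0'
```

```text
time: 5.25
ee_pos: [0.5441, 0.0349, 0.2389]
tcp_rot: [-90.2, 0.1, 78.4]
wrist_force: [5.1, -3.1, 0.6]
opening: 0.0066
time: 5.55
ee_pos: [0.544, 0.035, 0.2388]
tcp_rot: [-90.1, -0.0, 78.4]
wrist_force: [7.0, 0.6, 0.9]
opening: 0.0066
```

```bash
python3 -m crank '0 0 0 0 0 0;0 0 0 0 0 0;0 0 0 0 0 0;0 0 0 0 0 0;0 0 0 0 0 0' 0.45; python3 -m crank '0 -0.02 0 0 0 0;0 -0.05 0 0 0 0;0 -0.1 0 0 0 0;0 -0.1 0 0 0 0';python3 - <<'E'
from h import *
cv2.imwrite("pics/side2.png",vision.camera("side")[:,:,::-1][100:340,200:520].repeat(2,0).repeat(2,1))
for y in(.034,-.034):
    print(pose([.516,-.0983,np.radians(78.3)],[[-.01,y,.1]]));
go([.48,-.20,.35],78.3)
E
```

```text
time: 6.05
ee_pos: [0.5431, 0.0349, 0.2379]
tcp_rot: [-90.0, 0.0, 78.4]
wrist_force: [0.2, -0.2, 0.5]
opening: 0.0234
time: 6.45
ee_pos: [0.544, 0.035, 0.3448]
tcp_rot: [-90.5, -0.1, 78.4]
wrist_force: [0.7, -0.4, -0.3]
opening: 0.0238
[[ 0.48067855 -0.10119746  0.1       ]]
[[ 0.5472657 -0.114987   0.1      ]]
row [-0.243  -0.0089  0.0156] [0.006 0.002 0.002]
```

View pics/side2.png

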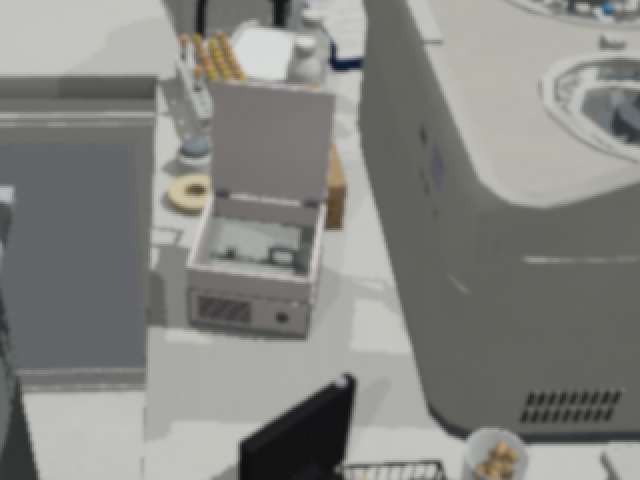

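The flap stands open. The loop grip is in the slot farther from the robot (crop 285,255) and the stub is at (232,252). Target slot: (0.547, -0.115). I'll move above it, open, and look.

```bash
python3 -c "
from h import *
go([.547,-.115,.345],78.3)"; python3 -m crank '-0.05 0 0.02 0 0 0;-0.1 0 0.03 0 0 0;-0.147 0 0.028 0 0 0;-0.147 0 0.028 0 0 0' -1; python3 -c "
from h import *
go([.547,-.115,.20],78.3)"
```

```text
row [-0.1463 -0.0034 -0.033 ] [0.006 0.002 0.002]
time: 6.9
ee_pos: [0.4848, -0.1077, 0.3373]
tcp_rot: [-90.0, 0.1, 78.2]
wrist_force: [-0.5, 0.5, -0.7]
opening: 0.0796
row [ 0.0057  0.1373 -0.0625] [-0.001 -0.003 -0.001]
```

```bash
python3 -m crank '0.005 0 -0.05 0 0 0;0.005 0.03 -0.062 0 0 0;0.005 0.08 -0.062 0 0 0;0.005 0.12 -0.062 0 0 0;0.005 0.137 -0.062 0 0 0;0.005 0.137 -0.062 0 0 0'; python3 - <<'E'
from h import *
w=vision.get_calibration("wrist");im=vision.camera("wrist")[:,:,::-1].copy()
import pickle;pickle.dump(w,open("w3.pkl","wb"))
print(proj(w,pose([.516,-.0983,np.radians(78.3)],[[-.01,-.034+s*.019,.099] for s in(-1,0,1)])))
cv2.imwrite("pics/w3.png",im)
E
```

```text
time: 7.5
ee_pos: [0.5466, -0.1102, 0.197]
tcp_rot: [-89.6, -0.0, 78.5]
wrist_force: [0.3, 0.5, 0.9]
opening: 0.0855
[[311.90670212 287.55718319]
 [311.79884509 256.44375333]
 [311.68568588 223.80080825]]
```

View pics/w3.png

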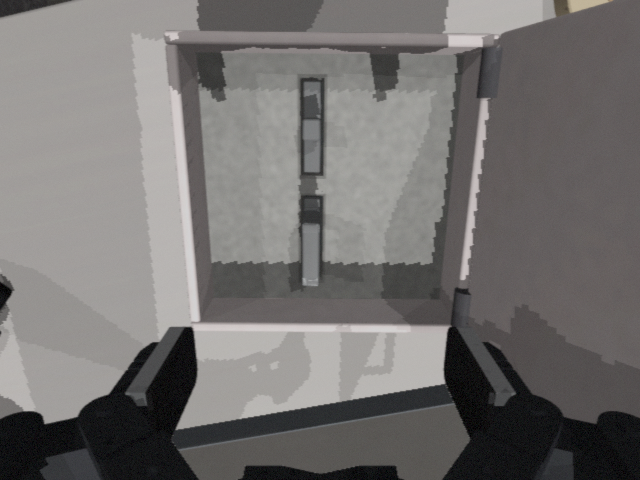

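The loop grip's top spans (311,224)–(311,285); predicted (312,224)–(312,288). That is within 1 mm, so I'll descend onto it.

```bash
python3 -c "
from h import *
go([.5473,-.115,.086],78.3)"
```

```text
row [-0.0046  0.1136 -0.0012] [-0.003  0.003  0.   ]
```

```bash
python3 -m crank '-0.0046 0.04 -0.001 0 0 0;-0.0046 0.08 -0.001 0 0 0;-0.0046 0.105 -0.001 0 0 0;-0.0046 0.11 -0.001 0 0 0;-0.0046 0.11 -0.001 0 0 0'; python3 -c "
from h import *
go([.5473,-.115,.085],78.3)"
```

```text
time: 8.05
ee_pos: [0.5486, -0.1156, 0.0921]
tcp_rot: [-90.0, -0.0, 78.4]
wrist_force: [0.1, 1.0, 0.1]
opening: 0.085
row [0.0003 0.0071 0.0014] [0.001 0.003 0.   ]
```

```bash
python3 -m crank '0 0.007 0.001 0 0 0;0 0.007 0.001 0 0 0'; python3 -m crank '0 0 0 0 0 0;0 0 0 0 0 0;0 0 0 0 0 0;0 0 0 0 0 0;0 0 0 0 0 0;0 0 0 0 0 0;0 0 0 0 0 0;0 0 0 0 0 0' 1 30;  python3 -m crank '0 -0.01 0 0 0 0;0 -0.025 0 0 0 0;0 -0.045 0 0 0 0;0 -0.07 0 0 0 0;0 -0.1 0 0 0 0;0 -0.13 0 0 0 0;0 -0.13 0 0 0 0;0 -0.13 0 0 0 0'; python3 -c "
from h import *
c=np.array([.533,-.441])-.018*np.array([.53,-.848]);t=c-.08*np.array([.53,-.848]);print(c,t)
go([t[0],t[1],.212],122)"
```

```text
time: 8.25
ee_pos: [0.5477, -0.1156, 0.085]
tcp_rot: [-90.1, 0.0, 78.4]
wrist_force: [0.4, 0.2, -0.7]
opening: 0.0854
time: 9.05
ee_pos: [0.5472, -0.1155, 0.0841]
tcp_rot: [-90.0, 0.0, 78.4]
wrist_force: [-0.4, -0.3, 1.7]
opening: 0.0091
time: 9.85
ee_pos: [0.5476, -0.1156, 0.2154]
tcp_rot: [-90.1, 0.0, 78.4]
wrist_force: [-0.4, 1.0, -1.3]
opening: 0.0093
[ 0.52346  -0.425736] [ 0.48106  -0.357896]
row [-0.2507  0.0033  0.0166] [ 0.002 -0.76  -0.001]
```

Gripped: opening 9.3 mm, plate raised clear of the module. I'll check the viewer's face against the first wrist picture, where the lower right corner of the lit area is at (105,345) and its lower edge runs through (0,278).

```bash
python3 - <<'E'
from h import *
w=vision.get_calibration("wrist");R=cv2.Rodrigues(np.array(w['rvec']))[0];C=-R.T@np.array(w['tvec'])
p,T,o=tcp();cT=T.inv().apply(C-p);M=T.inv()*Ro.from_matrix(R.T)
T1=Ro.from_euler('xyz',[-90,0,77],degrees=True);p1=np.array([.5023,-.1642,.2404])
R1=(T1*M).inv();C1=p1+T1.apply(cT)
w['rvec']=R1.as_rotvec();w['tvec']=-R1.apply(C1)
a,b=ray(w,(105,345),.027),ray(w,(0,278),.027);d=a-b;print(a,b,"yaw of y axis",np.degrees(np.arctan2(d[1],d[0])))
c=np.array([.5235,-.4257]);y=np.array([np.cos(np.radians(32)),np.sin(np.radians(32))]);print("pred corner",c+.063*y, "dist of a from face plane",(a[:2]-c)@[y[1],-y[0]])
E
```

```text
[ 0.5843601  -0.38353595  0.027     ] [ 0.50229076 -0.44680226  0.027     ] yaw of y axis 37.62821615555605
pred corner [ 0.57692703 -0.39231509] dist of a from face plane -0.003506204158952822
```

```bash
python3 -c "
from h import *
go([.49,-.21,.265],78.4)"
```

```text
row [-0.104  -0.0497  0.0374] [ 0.002  0.001 -0.   ]
```

```bash
python3 -m crank '-0.02 -0.02 0.01 0 0 0;-0.05 -0.04 0.02 0 0 0;-0.08 -0.05 0.03 0 0 0;-0.104 -0.05 0.037 0 0 0;-0.104 -0.05 0.037 0 0 0;-0.104 -0.05 0.037 0 0 0'; python3 - <<'E'
from h import *
w=vision.get_calibration("wrist");im=vision.camera("wrist")[:,:,::-1].copy()
import pickle;pickle.dump(w,open("w4.pkl","wb"))
cv2.imwrite("pics/w4.png",im)
E
```

```text
time: 10.45
ee_pos: [0.4897, -0.2101, 0.2632]
tcp_rot: [-89.9, -0.0, 78.4]
wrist_force: [-0.3, 0.4, -0.3]
opening: 0.0092
```

View pics/w4.png

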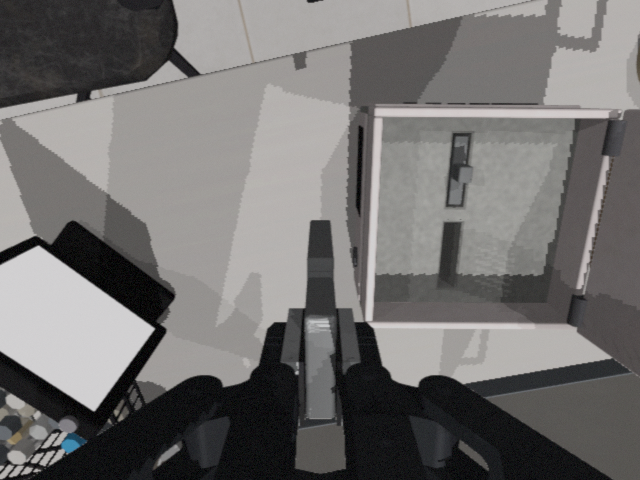

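The filter is held upright and the other slot is undisturbed. Lit face corners: (155,329) low +y, (96,411) high +y, (37,247) low -y. I'll fit the viewer to these.

```bash
python3 - <<'E'
from h import *
import pickle;w=pickle.load(open("w4.pkl","rb"));S,D=vision.get_calibration("scene"),vision.get_calibration("side")
F=[[0,.063,.027],[0,.063,.143],[0,-.063,.027]];u=np.array([[155,329],[96,411],[37,247]])
B=[[.018,-.075,.152],[.018,.075,.152]]
us=np.array([[377.5,296],[410,257]]);ud=np.array([[320,321.5],[377,292]])
fw=lambda p:(proj(w,pose(p,F))-u).ravel()/2
f=lambda p:np.r_[fw(p),(proj(S,pose(p,B))-us).ravel()/2,(proj(D,pose(p,B))-ud).ravel()/2]
for g in(fw,f):
    r=least_squares(g,[.523,-.426,-1.0]);p=r.x;print(p.round(4),np.degrees(p[2]),(2*r.fun).round(1))
    x=np.array([np.cos(p[2]),np.sin(p[2])]);t=p[:2]-.082*x;print("target",t)
go([t[0],t[1],.212],np.degrees(p[2])+180)
E
```

```text
[ 0.5305 -0.4278 -0.9102] -52.150446124838915 [ 0.3 -0.4 -0.6  0.   0.5  0.3]
target [ 0.48023254 -0.36302138]
[ 0.5285 -0.4263 -0.9483] -54.33521818186964 [-0.3 -0.9 -1.5 -0.6  2.5 -4.1  4.   1.1  2.5 -2.4  2.7  2.6  2.4 -3.3]
target [ 0.48066093 -0.35964951]
row [-0.1489  0.051  -0.0211] [-0.001 -0.825  0.001]
```

The wrist-only fit is sub-pixel: yaw -52°, face at (0.5305, -0.428). I trust it over the hazy far corners. I'll rotate and translate at height, then lower.

```bash
python3 -c "
from h import *
go([.48,-.363,.263],127.7)"
```

```text
row [-0.1523  0.     -0.021 ] [-0.001 -0.86   0.001]
```

```bash
python3 -m crank '-0.022 0 -0.003 0 -0.12 0;-0.044 0 -0.006 0 -0.24 0;-0.066 0 -0.009 0 -0.36 0;-0.088 0 -0.012 0 -0.48 0;-0.11 0 -0.015 0 -0.6 0;-0.13 0 -0.018 0 -0.72 0;-0.145 0 -0.02 0 -0.82 0;-0.152 0 -0.021 0 -0.86 0';python3 -m crank '0 0 0 0 0 0;0 0 0 0 0 0;0 0 0 0 0 0'; python3 -c "
from h import *
go([.48,-.363,.124],127.7)"
```

```text
time: 11.3
ee_pos: [0.4807, -0.3633, 0.2629]
tcp_rot: [-90.0, -0.1, 128.0]
wrist_force: [-0.1, 0.5, -0.4]
opening: 0.0094
time: 11.6
ee_pos: [0.4805, -0.3622, 0.2638]
tcp_rot: [-90.0, -0.0, 127.7]
wrist_force: [0.7, -0.1, -0.7]
opening: 0.0091
row [-0.0004  0.1398  0.0009] [0. 0. 0.]
```

```bash
python3 -m crank '0 0.02 0 0 0 0;0 0.045 0 0 0 0;0 0.07 0 0 0 0;0 0.095 0 0 0 0;0 0.115 0 0 0 0;0 0.13 0 0 0 0;0 0.138 0 0 0 0;0 0.139 0 0 0 0';python3 -m crank '0 0 0 0 0 0;0 0 0 0 0 0;0 0 0 0 0 0;0 0 0 0 0 0'; python3 - <<'E'
from h import *
import pickle
w=vision.get_calibration("wrist");im=vision.camera("wrist")[:,:,::-1].copy();pickle.dump(w,open("w5.pkl","wb"))
s=vision.camera("side")[:,:,::-1]
s=cv2.resize(s[180:390,240:440],(400,420),interpolation=cv2.INTER_CUBIC)
c=np.zeros((480,800,3),np.uint8);c[:300,:400]=cv2.resize(im,(400,300),interpolation=cv2.INTER_AREA);c[:420,400:]=s
cv2.imwrite("pics/f5.png",c)
P=pose([.5305,-.4278,-.9102],[[0,.063,.027],[0,.063,.143],[0,-.063,.027],[0,-.063,.143]]);print(proj(w,P)*400/640)
E
```

```text
time: 12.4
ee_pos: [0.48, -0.3627, 0.1244]
tcp_rot: [-90.0, -0.1, 127.7]
wrist_force: [-0.4, -0.5, -0.7]
opening: 0.0094
time: 12.8
ee_pos: [0.4804, -0.3633, 0.1256]
tcp_rot: [-90.0, 0.0, 127.7]
wrist_force: [0.0, 0.2, -0.8]
opening: 0.0094
[[116.34242251 219.02453691]
 [ 55.94721759 331.11210212]
 [101.14271557  85.96822157]
 [  4.91802929 107.79671882]]
```

View pics/f5.png

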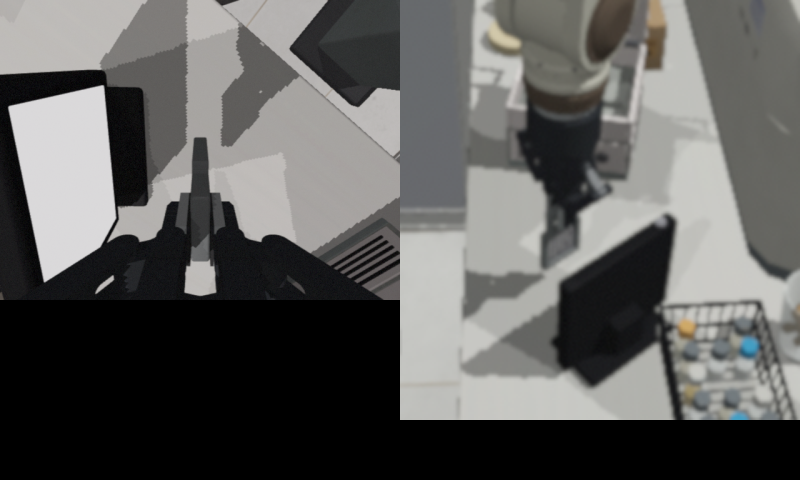

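```bash
python3 - <<'E'
from h import *
import pickle
w=pickle.load(open("w5.pkl","rb"));p,T,o=tcp()
for n,d in(("bottom near",[0,.0725,.026]),("frame top near",[0,.0175,.026]),("grip top near",[0,-.0145,.019]),("grip top far",[0,-.0145,-.019])):
    print(n,(proj(w,[p+T.apply(d)])*400/640).round(1))
c=p+T.apply([0,.029,0]);v=np.radians(-53);x=np.array([np.cos(v),np.sin(v),0]);r=c-[.5305,-.4278,.085];print(x@r,r@[-x[1],x[0],0],r[2],np.linalg.norm(bot.get_obs()['qd']))
E
```

```text
bottom near [[200.3 137.1]]
frame top near [[200.5 161.4]]
grip top near [[200.6 197.9]]
grip top far [[200.5 262.8]]
-0.08183225423238 -0.001225461914642581 0.011273427619390666 0.22883275983988938
```

Predictions match the picture: the plate's lower edge is at (200,138) against an expected (200,137), so it hangs upright. It sits 82 mm before the face, 1 mm off centre and 11 mm above the middle. Handing in.

```bash
python3 -c "
from workcell import bot
print(bot.job_done())"
```

```text
the job is handed in; nothing more can be done
None
```

I opened the flap by its bar, drew the filter plate out by its loop grip, and handed the job in with the plate held before the viewing light. The arm's clock read about 13 s; no verdict was reported.

**Last checks**
- **Plate position:** about 82 mm before the lit face, about 1 mm off to the side and about 11 mm above its middle. It hangs upright, with its lower edge within 1–2 px of where it should be.
- **Squareness:** the plate's direction is within about 2° of the lit face's.
- **Grip:** the fingers read 9.4 mm on the 10 mm plate with a 30 N grip set, and the arm was nearly still.
- **Flap:** commanded to about 98° open. It looked open in the side picture after I let go and in a later wrist picture, but the arm hid it in the last one.
- **Blank plate:** it looked to be still in its slot in the wrist picture taken after I drew the filter out.
- **Other things:** the arm stayed clear of the light, box, tape and timer, with no unexpected wrist forces. I did not measure the box, tape and timer again at the end.

**Disagreement:** the far cameras put the lit face's yaw at about -58°, while the close wrist view gave about -52°. I used the wrist value. The final picture suggested about -53.6°, still well inside the 0.2 rad tolerance.

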